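Turn the lid of the slide jar over and seat it on the jar

TASK

The square steel slide jar stands open and its loose lid lies upside down on the bench. Turn the lid right side up by way of its edge (stand it on one of its sides on the bench, let go of it there, then take hold again to turn it the rest of the way), and put it on the jar so that it sits fully down and level. Do not drop or tumble the lid, and leave the jar, the beaker, the petri dish and the clear bottle upright and where they stand.

Things in the scene. Friction and masses are not known exactly. Their poses are not given: they have to be found in the camera images.
- jar_lid: loose plain steel lid, a square cap 64 x 64 mm outside, 28 mm tall, inside 60 x 60 mm and 25 mm deep, top with a low raised border, about 0.15 kg. Origin at the centre of its open mouth; z points from the mouth out through the closed top (top at z = +28 mm); x and y square to its sides. Starts upside down on the bench: mouth up, z down.
- slide_jar: open square steel jar with five glass slides inside, 92 mm tall, loose, 0.8 kg; body 64 x 64 mm up to 65 mm, above it a 55 x 55 mm neck up to the rim, which the lid slips over with 2.5 mm play a side at any quarter turn. Origin at the centre of its underside, z up, x and y square to its sides. With the lid home, the lid's origin is at z = +67 mm in this frame.
- beaker: bystander: glass beaker, 68 mm across, 90 mm tall, origin at the centre of its underside
- dish: bystander: flat petri dish, 58 mm across, 15 mm tall, origin at the centre of its underside
- sample_bottle: bystander: clear bottle with an open mouth, 67 mm across, 142 mm tall, origin at the centre of its underside

How it is judged (in metres and radians):
On the way:
1. the lid stands on one of its sides on the bench, released and at rest (angle between jar_lid's own z axis and vertical between 1.4 and 1.74 rad and height (world z) of jar_lid below 0.05 m and linear speed of jar_lid below 0.02 m/s and contact force between jar_lid and the arm below 0.05 N and contact force between jar_lid and the fingers below 0.05 N), for 0.2 s.
At the end, for the whole second after the job is handed in: The lid is right side up and fully down on the jar (at most 1.5 mm above its seat, centred within 5 mm, level within 0.04 rad), released and at rest; jar, beaker, petri dish and clear bottle are upright and within 30 mm of where they stood (z of jar_lid in the frame of slide_jar between 0.065 and 0.0685 m and horizontal distance between jar_lid and slide_jar below 0.005 m and angle between each of jar_lid, slide_jar's own z axis and vertical below 0.04 rad and distance of each of slide_jar, beaker, dish, sample_bottle from where it was at the start of the episode below 0.03 m and linear speed of jar_lid below 0.02 m/s and angle between each of beaker, dish, sample_bottle's own z axis and vertical below 0.1 rad); the robot touches nothing.
It fails at once if the lid falls or tumbles: it moves faster than 0.4 m/s with no finger on it (linear speed of jar_lid above 0.4 m/s and contact force between jar_lid and the fingers below 0.02 N).
It fails at once if the jar, the beaker or the clear bottle is tipped by more than 0.35 rad (angle between any of slide_jar, beaker, sample_bottle's own z axis and vertical above 0.35 rad).
It also fails if it takes over 67 s, if anything falls off the work surface, if the arm or the gripper's body presses on something with over 40 N, if the wrist force passes 120 N, or if a joint passes its speed limit or range.

ROBOT

A 6-joint arm with a two-finger parallel gripper is mounted at the origin on a cart in front of the work surface, level with it; the furniture and walls round the work are solid. World frame = base frame: x ahead of the robot, y to its left, z up, the work surface at z = 0. Lengths are in m, angles in degrees, forces in N, time in s.
With the tool pointing down it reaches from about 0.4 to 0.825 m from the base axis. Payload 7 kg.
Tool frame: the origin (TCP) lies midway between the tips of the shut fingers; the grasp point (between the pads) lies 19 mm behind it; z points along the fingers, y is the line along which they close (so a half turn about z gives the same grasp; the last joint's range is limited). The gripper opens to 88 mm and grips with 3 to 60 N. Pads are 19 mm wide; open, the fingers measure 130 mm over their backs; the gripper's body (78 mm by 193 mm) begins 47 mm behind the grasp point.
Start: joints at [-53.68, 20.546, 0.682, 0, -70.136, -16.507], TCP at [0.229, -0.635, 0.227] pointing down, gripper open.
Joint ranges: [-176.03, 176.03], [-82.01, 121.73], [-58.28, 71.71], [-173.87, 95.51], [-174.79, -0.11], [-173.66, 173.66]. Speed limits (degrees/s): [136.94, 136.94, 172.46, 180, 180, 180].

INTERFACE

Orientations are given as a 3x3 rotation matrix whose columns are the frame's x, y, z axes.
In Python, from rig import robot gives the robot as it stands. Calls block until the motion is done:
- robot.goto(position, orientation): joint-space move of the TCP to a pose.
- robot.servo_line(position, ori=None, speed=0.15): straight line of the TCP; ori=None keeps the orientation; speed is the mean speed in m/s.
- robot.movej(angles): joint-space move.
- robot.move_gripper(opening): opening from 0.0 (shut) to 1.0 (fully open); the grip force is fixed at half the most; returns when the fingers have stopped.
- robot.dwell(seconds).
- robot.ik(position, orientation): joint angles nearest the present ones, or None.
- robot.grab_frame(name): name is "scene" or "top" or "wrist"; returns (picture, depth): 480x640x3 uint8, red, green, blue; 480x640 float32, m along the optical axis (not along the pixel's ray), 0 where there is no reading.
- robot.camera_info(name): a dict with "vfov" (degrees; the focal length in pixels is half the picture's height over the tangent of half this angle, whatever the lens; pixels are square), "cx", "cy" (the principal point, pixels), "view" (4x4, takes a point from world to camera coordinates); the wrist camera has in their place "T_tool_cam" (4x4, takes a point from camera to tool coordinates, whose origin is the TCP and whose axes are the flange's). Camera axes: x right, y down, z forward; pixel columns grow to the right and rows downward; lengths in m; the calibration is good to about 2 mm. The wrist camera is an equidistant fisheye: a pixel r from the principal point sees the ray r / f radians off the axis. A picture is of the moment at which its call begins: read the wrist's pose just before it. camera_info takes no time and is no camera call.
A pose or a line that the arm cannot do raises robot.Unreachable and nothing moves.
- robot.job_done(): hands the job in; it is judged then, once.
Readings, each from a call of its own:
- robot.read_t(): time.
- robot.read_qpos(): joint angles.
- robot.read_qvel(): joint speeds.
- robot.read_effort(): joint torques, N m.
- robot.read_position(): TCP position.
- robot.read_tcp_rot(): TCP orientation.
- robot.read_force(): force on the tool from outside, world axes, zero at the start.
- robot.read_ft_torque(): the same for the moment, N m.
- robot.read_grip_width(): opening from 0.0 (shut) to 1.0 (fully open).
- robot.read_finger_force(): force on a finger pad.
Only numpy, scipy, OpenCV 4.12 (cv2) and the standard library are available. Lean on these libraries where they do the work, as an engineer would, in place of code of your own. Each camera call takes 0.05 s, during which the arm holds its last target. There are 200 camera calls.

## Working session

There is one attempt and no reset: what is moved stays moved. The work goes in short steps, each a Python script; the robot and the scene stay as the last script left them, time stands still between calls to the robot, and variables do not carry over. Pictures are saved under pics/ and viewed, at most 10 in all, crops included, and the job is handed in when it is done.

```bash
ls; mkdir -p pics
python3 - <<'E'
from rig import robot
import cv2,numpy as np
for n in ("scene","top"):
    p,d=robot.grab_frame(n); cv2.imwrite(f"pics/{n}0.png",p[:,:,::-1]); np.save(f"pics/{n}0.npy",d)
    i=robot.camera_info(n); print(n,i["vfov"],i["cx"],i["cy"],np.round(i["view"],4).tolist())
    V=np.array(i["view"]);print(np.round(np.linalg.inv(V)[:3,3],3))
i=robot.camera_info("wrist");print(i, robot.read_t())
E
```

```text
pics
scene 43.04500900666942 320.2705636809023 238.1983931914411 [[-0.8503, -0.5262, -0.013, 0.4095], [-0.3825, 0.6347, -0.6714, 0.2174], [0.3616, -0.5659, -0.741, 1.2896], [0.0, 0.0, 0.0, 1.0]]
[-0.035  0.807  1.107]
top 52.728494103528746 328.4661751680065 241.36655880627484 [[-0.0096, -0.9998, 0.0164, 0.0005], [-0.9838, 0.0065, -0.1792, 0.484], [0.1791, -0.0178, -0.9837, 0.9838], [0.0, 0.0, 0.0, 1.0]]
[0.3   0.015 1.055]
{'vfov': 65.70646984690485, 'cx': 319.55041386476, 'cy': 237.8918040654432, 'T_tool_cam': array([[ 8.42104959e-04, -9.56206423e-01, -2.92691933e-01,
         7.97032118e-02],
       [ 9.99999642e-01,  8.30790739e-04,  1.62960474e-04,
         1.66265216e-04],
       [ 8.73418953e-05, -2.92691966e-01,  9.56206780e-01,
        -1.58695063e-01],
       [ 0.00000000e+00,  0.00000000e+00,  0.00000000e+00,
         1.00000000e+00]])} 0.1
```

View pics/scene0.png

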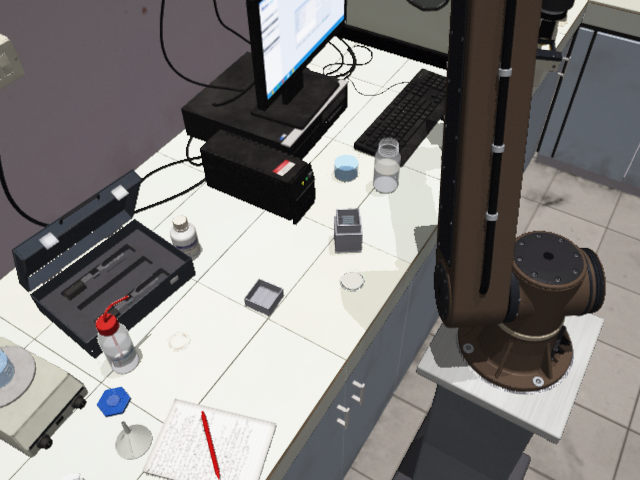

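View pics/top0.png

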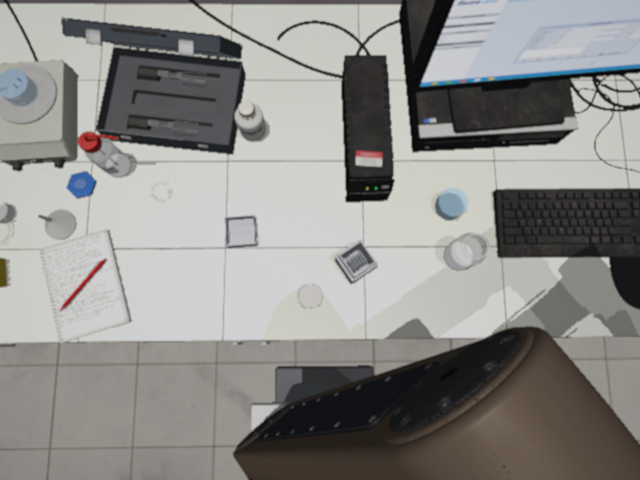

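Scene view: upside-down lid at (265,297), jar at (347,230), beaker (346,167), bottle (387,165) and dish (352,281). In the top view the lid is at (242,232), jar (356,262), beaker (452,204), bottle (465,250) and dish (310,296).

```bash
cat > h.py <<'E'
import numpy as np,cv2
from rig import robot
def cam(n):
    i=robot.camera_info(n); V=np.array(i["view"]); f=240/np.tan(np.radians(i["vfov"]/2)); return V,f,i["cx"],i["cy"]
def cast(n,px,z):
    V,f,cx,cy=cam(n); px=np.atleast_2d(px).astype(float); I=np.linalg.inv(V)
    d=np.c_[(px-[cx,cy])/f,np.ones(len(px))]@I[:3,:3].T; o=I[:3,3]
    return o+d*((z-o[2])/d[:,2])[:,None]
def cloud(n,D):
    V,f,cx,cy=cam(n); I=np.linalg.inv(V); v,u=np.mgrid[:480,:640]
    P=np.stack([(u-cx)/f*D,(v-cy)/f*D,D],-1)@I[:3,:3].T+I[:3,3]; P[D==0]=np.nan
    return P
def wrist_cloud(p,R,D):
    i=robot.camera_info("wrist");T=np.array(i["T_tool_cam"]);f=240/np.tan(np.radians(i["vfov"]/2))
    v,u=np.mgrid[:480,:640];x=(u-i["cx"])/f;y=(v-i["cy"])/f;th=np.hypot(x,y)+1e-9
    s=np.tan(th)/th
    P=np.stack([x*s*D,y*s*D,D],-1)@T[:3,:3].T+T[:3,3]; P=P@np.array(R).T+p; P[D==0]=np.nan
    return P
E
python3 - <<'E'
from h import *
for n,boxes in (("top",dict(lid=(215,205,270,258),jar=(325,232,388,292),beaker=(425,178,478,228),bottle=(435,225,495,275),dish=(290,278,330,315))),("scene",dict(lid=(235,270,295,325),jar=(325,200,370,260)))):
    D=np.load(f"pics/{n}0.npy"); P=cloud(n,D); im=cv2.imread(f"pics/{n}0.png")
    for k,(a,b,c,d) in boxes.items():
        Q=P[b:d,a:c].reshape(-1,3); z=Q[:,2]
        print(n,k,"nan",np.isnan(z).mean().round(2),np.histogram(z[~np.isnan(z)],bins=[-.02,-.005,.005,.015,.023,.033,.05,.06,.07,.085,.1,.13,.15])[0])
        lo,hi=dict(lid=(.018,.038),jar=(.08,.1),beaker=(.01,.1),bottle=(.01,.15),dish=(.008,.025))[k]
        S=Q[(z>lo)&(z<hi)]
        if len(S)>5:
            r=cv2.minAreaRect((S[:,:2]*1000).astype(np.float32)); print("  ",len(S),np.round(r[0],1),np.round(r[1],1),round(r[2],1),S[:,2].mean().round(4))
im=cv2.imread("pics/top0.png"); s=cv2.imread("pics/scene0.png")
A=[cv2.resize(x,(400,400),interpolation=cv2.INTER_CUBIC) for x in (im[202:262,212:272],im[232:292,325:385])]
cv2.imwrite("pics/crop1.png",np.hstack(A))
E
```

```text
top lid nan 0.01 [  23 2347  301   79  150    0    0    0    0    0    0    0]
   202 [512.9 187.7] [65.  64.5] 4.4 0.0261
top jar nan 0.0 [  39 2705  102   35   54  118   98  253  178  183    0    0]
   244 [440.4 -59.7] [55. 55.] 33.5 0.0893
top beaker nan 0.0 [   9 1799   44   33   48  699    2    1    3    1    0    0]
   811 [ 568.9 -273.5] [63.4 64.9] 84.4 0.0398
top bottle nan 0.01 [  18 1651   41   26   42   74   37  263  136  111  422  163]
   1298 [ 456.6 -288.2] [67.8 64.7] 88.4 0.0889
top dish nan 0.01 [   3 1321  101   46    0    0    0    0    0    0    0    0]
   75 [372.   38.8] [53.1 52.8] 44.7 0.0152
scene lid nan 0.0 [ 349 2415  217  176  132    0    0    0    0    0    0    0]
   245 [512.9 188.5] [66.9 70. ] 5.1 0.0236
scene jar nan 0.0 [ 221 1320   70   67   80  158  122  210  306  138    0    0]
   221 [440.6 -59.3] [54.8 61.9] 33.7 0.0865
```

View pics/crop1.png

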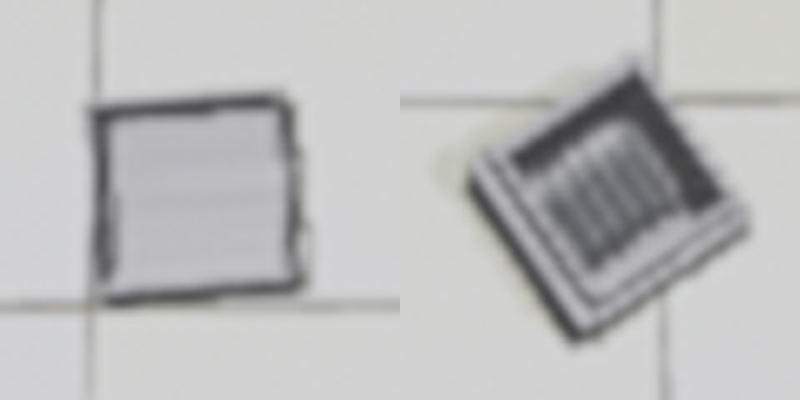

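```bash
cat >> h.py <<'E'
UP=np.array([0,0,1.])
def ori(eaz,phi,s=1):
    """tool at angle phi below horizontal pointing along -e (phi>90: past vertical)"""
    a,p=np.radians([eaz,phi]); e=np.array([np.cos(a),np.sin(a),0])
    d=-e*np.cos(p)-UP*np.sin(p); y=s*np.cross(-e,UP); return np.c_[np.cross(y,d),y,d]
def tcp(g,R): return np.array(g)+0.019*R[:,2]
LID=np.array([.5129,.188,0]);LYAW=4.5;JAR=np.array([.4404,-.0596,0]);JYAW=33.6
E
python3 - <<'E'
from h import *
for s in (1,-1):
  for e in (LYAW+180,LYAW+90,LYAW-90):
    for phi in (30,35,60,90,125):
        for h in ((.022,.12) if phi<90 else (.04,.12)):
            R=ori(e,phi,s);q=robot.ik(tcp(LID+[0,0,h],R),R); print("lid",s,e,phi,h,None if q is None else np.round(q).tolist())
  for e in (213.6,123.6,33.6,-56.4):
    for phi in (100,110,120):
      for h in (.09,.16):
        R=ori(e,phi,s);q=robot.ik(tcp(JAR+[0,0,h],R),R); print("jar",s,e,phi,h,None if q is None else np.round(q).tolist())
P=cloud("top",np.load("pics/top0.npy"))[40:205,330:400].reshape(-1,3); S=P[P[:,2]>.02]; print("box",np.nanpercentile(S,[1,50,99],axis=0).round(3))
E
```

```text
lid 1 184.5 30 0.022 None
lid 1 184.5 30 0.12 None
lid 1 184.5 35 0.022 None
lid 1 184.5 35 0.12 None
lid 1 184.5 60 0.022 None
lid 1 184.5 60 0.12 None
lid 1 184.5 90 0.04 [41.0, 21.0, -30.0, 0.0, -39.0, 54.0]
lid 1 184.5 90 0.12 [41.0, 15.0, -25.0, 0.0, -50.0, 54.0]
lid 1 184.5 125 0.04 [30.0, 40.0, 2.0, -15.0, -84.0, 70.0]
lid 1 184.5 125 0.12 [30.0, 35.0, 5.0, -14.0, -92.0, 68.0]
lid 1 94.5 30 0.022 [59.0, 47.0, -25.0, 31.0, -75.0, -79.0]
lid 1 94.5 30 0.12 [59.0, 39.0, -24.0, 30.0, -83.0, -74.0]
lid 1 94.5 35 0.022 [58.0, 44.0, -26.0, 31.0, -72.0, -78.0]
lid 1 94.5 35 0.12 [59.0, 36.0, -24.0, 29.0, -80.0, -73.0]
lid 1 94.5 60 0.022 [53.0, 32.0, -32.0, 25.0, -53.0, -68.0]
lid 1 94.5 60 0.12 [53.0, 24.0, -27.0, 22.0, -64.0, -62.0]
lid 1 94.5 90 0.04 [41.0, 21.0, -30.0, 0.0, -39.0, -36.0]
lid 1 94.5 90 0.12 [41.0, 15.0, -25.0, 0.0, -50.0, -36.0]
lid 1 94.5 125 0.04 [13.0, 25.0, -16.0, -45.0, -53.0, 21.0]
lid 1 94.5 125 0.12 [14.0, 18.0, -14.0, -41.0, -59.0, 13.0]
lid 1 -85.5 30 0.022 [-4.0, 39.0, -11.0, -64.0, -73.0, -132.0]
lid 1 -85.5 30 0.12 [-3.0, 29.0, -10.0, -62.0, -77.0, -14
[... 4173 characters left out ...]
 33.6 100 0.09 [15.0, 5.0, -42.0, -6.0, -33.0, 113.0]
jar -1 33.6 100 0.16 [15.0, -1.0, -38.0, -5.0, -44.0, 112.0]
jar -1 33.6 110 0.09 [10.0, 3.0, -43.0, -18.0, -27.0, 129.0]
jar -1 33.6 110 0.16 [10.0, -4.0, -39.0, -13.0, -37.0, 122.0]
jar -1 33.6 120 0.09 [-2.0, 3.0, -39.0, -38.0, -28.0, 156.0]
jar -1 33.6 120 0.16 [2.0, -5.0, -38.0, -28.0, -34.0, 141.0]
jar -1 -56.4 100 0.09 [26.0, 5.0, -51.0, 18.0, -33.0, -7.0]
jar -1 -56.4 100 0.16 [26.0, -1.0, -44.0, 14.0, -46.0, -2.0]
jar -1 -56.4 110 0.09 None
jar -1 -56.4 110 0.16 [33.0, -3.0, -54.0, 31.0, -42.0, -23.0]
jar -1 -56.4 120 0.09 None
jar -1 -56.4 120 0.16 None
box [[ 0.576 -0.131  0.025]
 [ 0.701 -0.082  0.136]
 [ 0.933 -0.037  0.141]]
```

```bash
cat >> h.py <<'E'
def line(g,eaz,phi,speed=.15):
    R=ori(eaz,phi); robot.servo_line(tcp(g,R).tolist(),R.tolist(),speed=speed)
def go(g,eaz,phi):
    R=ori(eaz,phi); robot.goto(tcp(g,R).tolist(),R.tolist())
E1=LYAW+90
STAND=np.array([.512,.15,0])
E
python3 - <<'E'
from h import *
for g,e,p in ((STAND+[0,0,.04],E1,30),(STAND+[0,0,.16],E1,30),(STAND+[0,0,.16],E1,75),(STAND+[0,0,.16],E1,120),(STAND+[0,0,.05],E1,130),(JAR+[0,0,.09],33.6,115),(JAR+[0,0,.09],33.6,120),(LID+[0,0,.023],E1,40)):
    R=ori(e,p); print(p,robot.ik(tcp(g,R).tolist(),R.tolist()) is not None)
down=robot.read_tcp_rot()
robot.goto([.3,-.45,.36],down); robot.goto([.45,-.0,.36],down)
R=ori(E1,40); a=LID+[0,0,.023]
go(a-.1*R[:,2]+[0,0,.03],E1,40)
print(robot.read_t(),robot.read_position(),robot.read_qpos())
p,d=robot.read_position(),robot.read_tcp_rot()
im,D=robot.grab_frame("wrist"); cv2.imwrite("pics/w1.png",im[:,:,::-1])
P=wrist_cloud(np.array(p),np.array(d),D).reshape(-1,3)
S=P[(P[:,2]>.02)&(P[:,2]<.036)&(np.hypot(*(P[:,:2]-LID[:2]).T)<.06)]
print(len(S),cv2.minAreaRect((S[:,:2]*1000).astype(np.float32)),S[:,2].max())
E
```

```text
30 True
30 True
75 True
120 True
130 True
115 True
120 True
40 True
4.1833 [0.50862424 0.24929077 0.10615944] [ 61.7829439   37.38875726 -16.4237201   24.62231942 -81.94828921
 -71.34881906]
1679 ((513.8890991210938, 186.84109497070312), (63.5846061706543, 64.16165924072266), 4.356080532073975) 0.030352859686075845
```

View pics/w1.png

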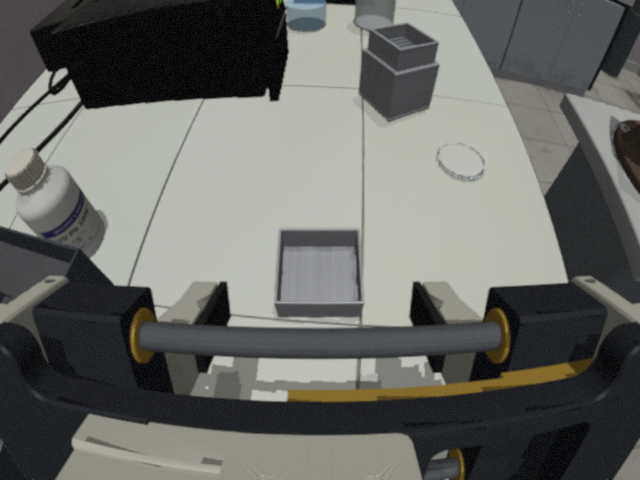

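The wrist view confirms the lid at (320,270), square to the fingers, and its measured size and position agree with the first estimate. Grasping and doing the first quarter turn.

Run:
```python
from h import *
a=np.array([.5135,.1873,.023]); 
line(a,E1,40,.12); robot.move_gripper(0.0)
print("w",robot.read_grip_width()*88,robot.read_finger_force())
line(a+[0,0,.08],E1,40,.15)
g=np.array([STAND[0],STAND[1],.11])
line(g,E1,85,.03); line(g,E1,130,.015)
print("t",robot.read_t(),robot.read_grip_width()*88)
line([*g[:2],.038],E1,130,.08)
F0=np.array(robot.read_force()); z=.038
while z>.030:
    z-=.001; line([*g[:2],z],E1,130,.02); dF=np.array(robot.read_force())-F0
    if dF[2]>2.5: break
print("z",z,dF,robot.read_t())
im,D=robot.grab_frame("scene"); cv2.imwrite("pics/s2.png",cv2.resize(im[200:360,180:380,::-1],(800,640))[:600])
```

```text
w 64.0241561653112 29.999485909938812
t 8.6833 64.27520509004479
z 0.032999999999999995 [-0.92231672 -1.32878967  5.62736912] 10.9833
```

View pics/s2.png

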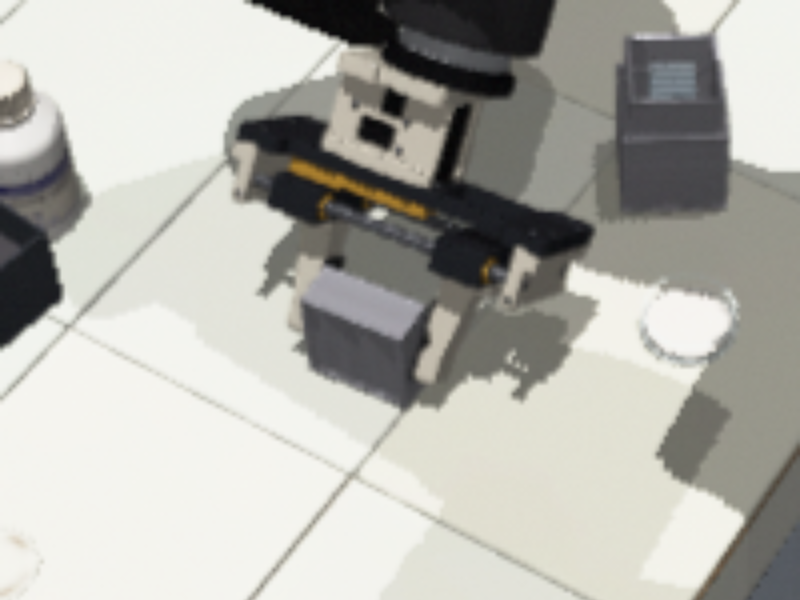

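The lid stands on its side at about (365,335) in the crop, closed top facing +y, with contact felt at the expected height. Releasing it.

Run:
```python
from h import *
g=np.array([*STAND[:2],.033]); R=ori(E1,130)
robot.move_gripper(1.0); robot.dwell(.3)
line(g-.12*R[:,2],E1,130,.15); 
line([.50,.15,.24],E1,100,.15); 
R2=ori(E1,30); go(np.array([.512,.155,.05])-.12*R2[:,2]+[0,0,.04],E1,30)
print(robot.read_t())
p,d=robot.read_position(),robot.read_tcp_rot()
im,D=robot.grab_frame("wrist"); cv2.imwrite("pics/w3.png",im[:,:,::-1])
P=wrist_cloud(np.array(p),np.array(d),D).reshape(-1,3)
im,D2=robot.grab_frame("scene"); P2=cloud("scene",D2).reshape(-1,3)
for Q in (P,P2):
    S=Q[(Q[:,2]>.008)&(Q[:,2]<.08)&(np.hypot(*(Q[:,:2]-[.512,.16]).T)<.05)]
    T=S[S[:,2]>.059]
    print(len(S),len(T),S[:,2].max(),np.median(T[:,2]) if len(T) else 0, cv2.minAreaRect((T[:,:2]*1000).astype(np.float32)) if len(T)>4 else 0)
    e=np.array([np.cos(np.radians(E1)),np.sin(np.radians(E1))]); u=(S[:,:2]-[.512,.15])@e; 
    f=S[(u>.015)&(S[:,2]<.055)]; 
    if len(f)>20:
        c=np.linalg.lstsq(np.c_[f[:,0],f[:,2],np.ones(len(f))],f[:,1],rcond=None)[0]; print("face y=",c, "at centre",c@[.512,.032,1])
```

```text
14.8
5295 2632 0.0667844674563624 0.0644809460862132 ((511.0614318847656, 159.78639221191406), (63.5003662109375, 29.508258819580078), 4.388793468475342)
face y= [ 0.07986122 -0.00283549  0.13109069] at centre 0.1718889018698332
144 99 0.06658731158689268 0.06238025264424407 ((529.9066162109375, 162.35202026367188), (23.473962783813477, 32.0369987487793), 8.010743141174316)
face y= [ 0.16871535 -0.03499951  0.08640109] at centre 0.17166336918036035
```

View pics/w3.png

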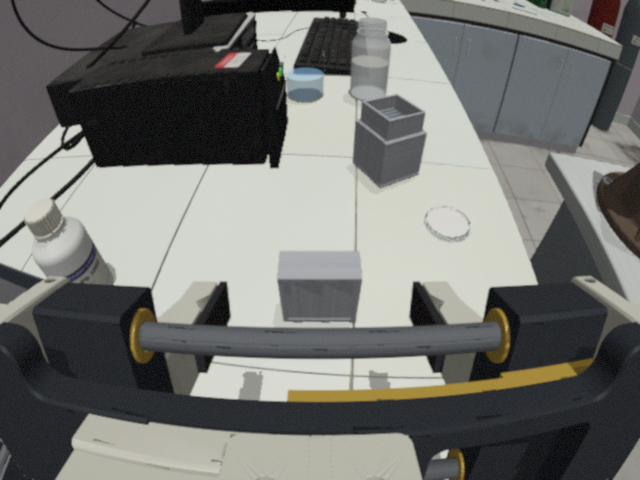

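The wrist view shows the lid upright on its side at (320,285), top face vertical and position as computed. Taking the second grasp, turning the lid over, and hovering above the jar.

Run:
```python
from h import *
p,d=robot.read_position(),robot.read_tcp_rot(); im,D=robot.grab_frame("wrist")
P=wrist_cloud(np.array(p),np.array(d),D).reshape(-1,3)
S=P[(P[:,2]>.083)&(P[:,2]<.1)&(np.hypot(*(P[:,:2]-JAR[:2]).T)<.05)]
print("jar",len(S),cv2.minAreaRect((S[:,:2]*1000).astype(np.float32)),S[:,2].max())
g=np.array([.5103,.168,.032]); R=ori(E1,30)
line(g-.07*R[:,2],E1,30,.15); line(g,E1,30,.1); robot.move_gripper(0.0)
print("w",robot.read_grip_width()*88,robot.read_finger_force())
line(g+[0,0,.12],E1,30,.12)
h=np.array([.50,.13,.19]); line(h,E1,75,.04); line(h,E1,120,.015)
print(robot.read_t(),robot.read_grip_width()*88)
go([.45,.02,.20],60,120); 
go(JAR+[0,0,.15],33.6,120); line(JAR+[0,0,.128],33.6,120,.05)   # mouth at .105
print(robot.read_t(),robot.read_position(),robot.read_qpos())
for n in ("top","scene"):
    im,D=robot.grab_frame(n); np.save(f"pics/{n}4.npy",D); P=cloud(n,D).reshape(-1,3)
    S=P[(P[:,2]>.126)&(P[:,2]<.140)&(np.hypot(*(P[:,:2]-JAR[:2]).T)<.05)]
    print(n,len(S),cv2.minAreaRect((S[:,:2]*1000).astype(np.float32)) if len(S)>4 else 0,np.median(S[:,2]))
    cv2.imwrite(f"pics/{n}4.png",im[:,:,::-1])
a,b=cv2.imread("pics/top4.png")[212:302,296:416],cv2.imread("pics/scene4.png")[180:270,290:410]
cv2.imwrite("pics/c4.png",np.hstack([cv2.resize(x,(400,300),interpolation=2) for x in (a,b)]))
```

```text
jar 967 ((441.77789306640625, -60.485557556152344), (56.522621154785156, 56.67170333862305), 33.273719787597656) 0.0936215238120808
w 63.984994491351365 30.000042021274567
20.5 64.08404319685172
22.1083 [ 0.44849172 -0.05441323  0.11143544] [  0.7619561   -1.78368172 -39.02128849 -31.89216415 -30.86850183
 -32.68710263]
top 268 ((466.8396911621094, -69.4328842163086), (54.823944091796875, 34.75163650512695), 66.59532928466797) 0.1320670489207576
scene 335 ((448.656494140625, -54.16812515258789), (48.31158447265625, 98.51129150390625), 29.717327117919922) 0.13003870886252988
```

View pics/c4.png

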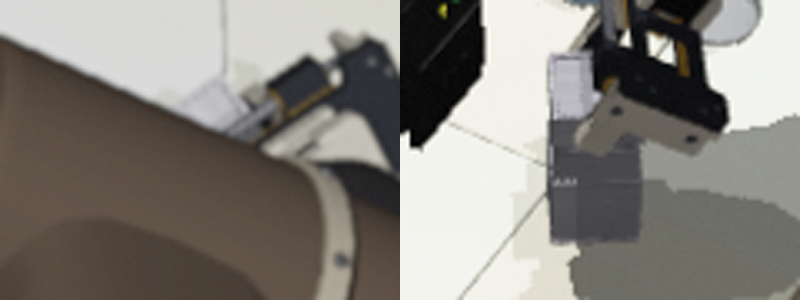

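In the crops the lid is right side up above the jar (scene crop: lid at (570,85), jar at (595,190)) and looks aligned. I'll compare the visible faces numerically.

Run:
```python
from h import *
P=cloud("scene",np.load("pics/scene4.npy")).reshape(-1,3)
J=np.array([.441,-.060])
for az in (33.6,123.6):
    e=np.array([np.cos(np.radians(az)),np.sin(np.radians(az))]); t=np.array([-e[1],e[0]])
    for k,lo,hi in (("lid",.108,.128),("neck",.07,.09),("body",.01,.06)):
        u=(P[:,:2]-J)@e; v=(P[:,:2]-J)@t
        m=(P[:,2]>lo)&(P[:,2]<hi)&(abs(v)<.025)&(u>.015)&(u<.045)
        print(az,k,m.sum(),np.percentile(u[m],[25,50,75]).round(4) if m.sum()>5 else 0)
```

```text
33.6 lid 39 [0.0204 0.0234 0.031 ]
33.6 neck 10 [0.0185 0.0226 0.027 ]
33.6 body 16 [0.0319 0.0319 0.032 ]
123.6 lid 55 [0.0318 0.0333 0.036 ]
123.6 neck 121 [0.0256 0.0271 0.0285]
123.6 body 307 [0.0298 0.031  0.0326]
```

```bash
cat > low.py <<'E'
from h import *
import sys
def lower(x,y,z0,z1=.0895,lim=5):
    line([x,y,z0],33.6,120,.03); F0=np.array(robot.read_force()); z=z0
    while z>z1:
        z=max(z-.003 if z>.094 else z-.001,z1); line([x,y,z],33.6,120,.04); dF=np.array(robot.read_force())-F0
        print(round(z,4),dF.round(1))
        if np.linalg.norm(dF)>lim: break
    return z
E
python3 - <<'E'
from low import *
lower(.441,-.060,.122); print(robot.read_t())
E
```

```text
0.119 [-0.7 -1.1 -0.8]
0.116 [-0.6 -0.9 -0.3]
0.113 [ 0.  -0.5 -0.9]
0.11 [-0.1 -0.9 -0.9]
0.107 [ 0.4 -0.8 -1.3]
0.104 [ 0.1  0.1 -0.6]
0.101 [-0.7 -0.5  1. ]
0.098 [-0.5 -0.6 -0.5]
0.095 [-0.1 -0.5 -1.2]
0.092 [-0.3 -1.4 -0.6]
0.091 [-0.2 -1.2 -0.7]
0.09 [-0.8 -0.7  5.1]
25.5583
```

Slid on without resistance and seated at the computed height. Releasing, retreating and checking.

Run:
```python
from h import *
R=ori(33.6,120); g=np.array([.441,-.060,.09])
robot.move_gripper(1.0); robot.dwell(.2)
line(g-.15*R[:,2],33.6,120,.12)
q=np.array(robot.read_qpos()); q[0]+=50; robot.movej(q.tolist())
robot.dwell(.3); print(robot.read_t(),robot.read_grip_width())
for n in ("top","scene"):
    im,D=robot.grab_frame(n); P=cloud(n,D).reshape(-1,3)
    S=P[(P[:,2]>.086)&(P[:,2]<.105)&(np.hypot(*(P[:,:2]-[.441,-.06]).T)<.06)]
    if len(S)>9:
        c=np.linalg.lstsq(np.c_[S[:,:2]-[.441,-.06],np.ones(len(S))],S[:,2],rcond=None)[0]
        print(n,len(S),cv2.minAreaRect((S[:,:2]*1000).astype(np.float32)),c.round(4))
    a=im[180:300,290:450] if n=="scene" else im[200:320,280:440]
    cv2.imwrite(f"pics/{n}5.png",cv2.resize(a[:,:,::-1],(400,300),interpolation=2))
cv2.imwrite("pics/c5.png",np.hstack([cv2.imread(f"pics/{n}5.png") for n in ("top","scene")]))
```

```text
29.3667 1.0013173597180411
top 1024 ((439.95477294921875, -58.41304016113281), (63.63261795043945, 64.53369903564453), 33.56132888793945) [ 0.0056 -0.0011  0.0944]
```

View pics/c5.png

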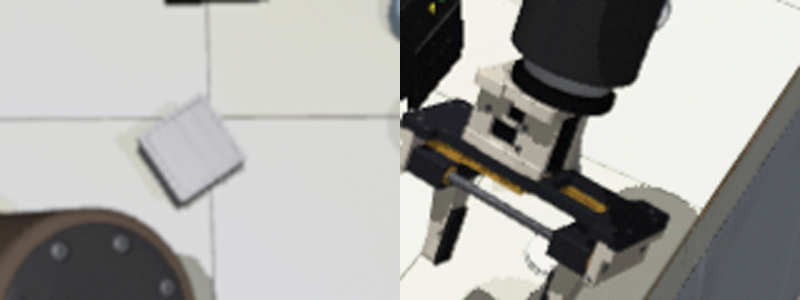

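The top crop shows the lid level on the jar at (190,152), with its top at 94.4 mm (95 expected), tilted 0.006 rad and centred. The gripper is clear of it.

```bash
python3 -c "
from rig import robot
print(robot.job_done(),robot.read_t())"
```

```text
the job is handed in; nothing more can be done
the job is handed in; nothing more can be done
```

The lid was stood on its side, released, turned right side up and seated level on the jar. I handed the job in after about 29 s on the robot's clock; no verdict came back, and I didn't re-measure the beaker, dish and bottle at the end.

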